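Index the dosing table to its next hole

TASK

Bring the next dish under the dosing nozzle: with shut fingertips press in the black spring plunger in the collar on the round table's arm, keep it in while you turn the table anticlockwise (seen from above) to the very next hole, not past it, and let the plunger spring fully out there so that the table is locked again, then move clear. Only press and push; grip and lift nothing, let the dishes ride along in their nests, and leave everything else where it is.

Things in the scene. Friction and masses are not known exactly. Their poses are not given: they have to be found in the camera images.
- indexer: fixed base of the indexing table: foot, pedestal and a round index plate (radius 108, underside 26 and top 36 above the worktop) with five holes of 13 dia. on a 96 radius, 72 degrees apart, the first on its +x axis. At 216 degrees anticlockwise from +x a nozzle post, 128 from the axis, 120 high. Origin: on the turning axis at worktop level, z up
- table_axis (a point): point on the vertical turning axis of the table, at the height of the table's upper face (48 above the worktop)
- turntable (a joint): angle (rad) of the white round table (radius 86, upper face 48 above the worktop, arm out to radius 150); 0 = locked in the first hole, as at the start; grows anticlockwise seen from above; next hole at 1.257. Unlocked, it turns with 0.1 to 0.25 N m and stays where it is left; with the pin in a hole it has about 0.02 rad of play either way
- plunger (a joint): how far (m) the spring plunger is pressed straight down: 0 out, stop at 0.011; 3 N starts it, 8.5 N presses it home. Its pin (9 dia., round tip) stands in the hole from below and is clear of it from 0.009 on. Let go between holes it stays in at about 0.0085, the pin rubbing under the plate; within about 2 mm of a hole's centre it springs out and locks
- plunger_top (a point): centre of the upper face of the plunger's flat black round cap (44 dia.), 122 from the turning axis on the table's arm, 72 above the worktop when out. It travels inside a steel collar: 2 above the collar's rim when out, 9 below it when fully in. Moves with table and plunger
- collar_top (a point): centre of the steel collar's rim, 70 above the worktop, fixed to the table's arm and turning with it; inside 48 dia., outside 56 dia.; a shut pair of fingertips goes inside it, and can push on its inner wall to turn the table
- nozzle_tip (a point): tip of the fixed dosing nozzle, 54 from the turning axis, 88 above the worktop
- dish_next: petri dish with red-brown pieces, 55 dia., 15 high, the next one to come under the nozzle; it stands loose between three 6 mm high pins on the table; origin: centre of its underside
- nest_2 (a point): centre of the nest in the table's upper face in which that dish stands, 54 from the axis, at 144 degrees anticlockwise from the table's arm; turns with the table
- dish_dosed: petri dish with dark brown pieces, 55 dia., 17 high, under the nozzle at the start; it stands loose between three 6 mm high pins on the table; origin: centre of its underside
- nest_3 (a point): centre of the nest in the table's upper face in which that dish stands, 54 from the axis, at 216 degrees anticlockwise from the table's arm; turns with the table
- dish_clean: clear empty petri dish, 55 dia., 15 high; it stands loose between three 6 mm high pins on the table; origin: centre of its underside
- nest_4 (a point): centre of the nest in the table's upper face in which that dish stands, 54 from the axis, at 288 degrees anticlockwise from the table's arm; turns with the table
- tweezers_1: steel tweezers, 118x11x10, lying left of the indexer, before the microscope; loose bystander; origin: centre of its underside
- marker: black marker pen, 132x13x15, lying to the right of the indexer; loose bystander; origin: centre of its underside
- bottle_a: glass dropper bottle with a black top, 33 wide, 95 high, left of the indexer, before the microscope; loose bystander; origin: centre of its underside
- tip_box: blue pipette-tip box with a clear lid, 88x126x71, left of the microscope; loose bystander; origin: centre of its underside
Things that resemble listed ones, but are neither listed nor needed, are in the scene too. What is shaped like the dish_dosed but blue or turquoise is not meant.

How it is judged (in metres and radians):
On the way, in this order (a step that is already met when the one before it is completed fails the run):
1. the plunger is pressed in while the table still stands at the first hole (value of joint plunger above 0.005 m and value of joint turntable between -0.12 and 0.12 rad), for 0.1 s.
2. with the plunger in, the table is turned on between the two holes (value of joint plunger above 0.005 m and value of joint turntable between 0.4 and 1.1 rad), for 0.1 s.
At the end, for the whole second after the job is handed in: the table rests within 0.045 rad of the next hole (1.257 rad) with the plunger sprung out to under 3 mm; the three dishes stand upright within 12 mm of the centres of their nests; the other things are within 30 mm of where they stood (value of joint turntable between 1.2116 and 1.3016 rad and value of joint plunger below 0.003 m and velocity of joint turntable between -0.05 and 0.05 rad/s and horizontal distance between dish_next and nest_2 below 0.012 m and height (world z) of each of dish_next, dish_dosed, dish_clean below 0.055 m and angle between each of dish_next, dish_dosed, dish_clean's own z axis and vertical below 0.1 rad and horizontal distance between dish_dosed and nest_3 below 0.012 m and horizontal distance between dish_clean and nest_4 below 0.012 m and distance of each of tweezers_1, marker, bottle_a, tip_box from where it was at the start of the episode below 0.03 m); the robot touches nothing.
It fails at once if the table is turned the wrong way (value of joint turntable below -0.2 rad).
It fails at once if the table runs past the next hole (value of joint turntable above 1.6 rad).
It fails at once if a dish is lifted off the table (height (world z) of any of dish_next, dish_dosed, dish_clean above 0.062 m).
It fails at once if a bystander is pushed about or lifted (distance of any of tweezers_1, marker, bottle_a, tip_box from where it was at the start of the episode above 0.03 m).
It also fails if it takes over 35 s, if anything falls off the work surface, if the arm or the gripper's body presses on something with over 40 N, if the wrist force passes 120 N, or if a joint passes its speed limit or range.

ROBOT

A 7-joint arm with a two-finger parallel gripper is mounted at the origin on a cart in front of the work surface, level with it; the furniture and walls round the work are solid. World frame = base frame: x ahead of the robot, y to its left, z up, the work surface at z = 0. Lengths are in mm, angles in rad, forces in N, time in s.
With the tool pointing down it reaches from about 400 to 925 mm from the base axis. Payload 5.6 kg.
Tool frame: the origin (TCP) lies on the centre line of the jaws, within the pads' length; the fingertips stand 22 mm ahead of it and the grasp point (between the pads) lies 3 mm ahead of it; z points along the fingers, y is the direction in which the jaws open and shut (so a half turn about z gives the same grasp; the last joint's range is limited). The gripper opens to 85 mm and grips with 20 to 120 N. Pads are 22 mm wide; open, the fingers measure 114 mm over their backs; the gripper's body (76 mm by 85 mm) begins 54 mm behind the grasp point. The pads swing forward as they close: fully open they stand 13 mm farther back than shut.
Start: joints at [-1.207, 0.468, -0.012, 1.603, 0.006, 1.071, -0.056], TCP at [257.226, 596.944, 253.29] pointing down, gripper open.
Joint ranges: [-2.53, 2.53], [-0.31, 2.02], [-1.57, 1.55], [0.28, 2.44], [-1.29, 4.43], [0.15, 1.84], [-2.92, 2.92]. Speed limits (rad/s): [2.57, 2.57, 3.14, 3.14, 3.14, 3.14, 3.14].

INTERFACE

Orientations are given as a unit quaternion [x, y, z, w].
In Python, from bench import arm gives the robot as it stands.
- The arm moves only by the shell command python3 -m jog 'ROWS' [FORCE]. ROWS is JSON, a list of rows, each a list of 5 numbers: the shift along the tool's x, y, z in mm, then the turn about the tool's z in rad, then the opening, from 0 (shut) to 1 (fully open). A call has 1 to 10 rows; each row is the pose to reach, as a shift and turn from the pose commanded when the call began, along the tool's axes at that moment; what a row does not reach only later rows make up. A row lasts 1/8 s, in which the tool goes at most 62.5 mm and 10.7 degrees, less where a joint would pass 70% of its speed; a pose out of reach is approached as far as the arm can. A call with a gripper value outside its range is refused whole. The fingers move at their own pace and stop on an object; FORCE is the grip in N (left out, the last holds). Time passes only in rows, so rows that repeat a pose let the fingers close. It gives the time, the measured TCP pose, the force and the opening at its end, in the units of the state.
- arm.state(): the state, without advancing time (a new reading comes with each control period).
- arm.snapshot(name): name is "scene" or "top"; returns (picture, depth): 480x640x3 uint8, blue, green, red; 480x640 float32, mm along the optical axis (not along the pixel's ray), 0 where there is no reading.
- arm.camera_model(name): a dict with "mtx" (3x3 intrinsics, pixels), "eye" and "orientation" of the camera in the world. Camera axes: x right, y down, z forward; pixel columns grow to the right and rows downward; lengths in mm; the calibration is good to about 2 mm. A picture is of the moment at which its call begins. camera_model takes no time and is no camera call.
- arm.job_done(): hands the job in, once; it reports no verdict.
Trained networks look in the newest picture that a camera, given by its name, has taken for a name from the list of things; names that differ only in an ending like _2 or _b are one class to them, and where a whole thing is asked for, a point or a joint stands for the part that bears it (a point fixed in the world has none). Each returns a list of dicts, best first, with "p" (0 to 1); they miss things now and then, are a little off and sometimes report something else, mostly with a low value. They report only what shows in the picture. A call takes as long as a camera call. They do not tell look-alikes from the thing itself.
- arm.look_for(label, camera): "extent" ([left, top, width, height] in pixels, round what is visible of it).
The state is a dict: "time": time; "joint_pos": joint angles; "dq": joint speeds; "joint_torque": joint torques, N m; "position": TCP position; "tcp_rot": TCP orientation; "ft_force": force on the tool from outside, world axes, zero at the start; "ft_torque": the same for the moment, N m; "width": opening from 0.0 (shut) to 1.0 (fully open).
Only numpy, scipy, OpenCV 4.12 (cv2) and the standard library are available. Lean on these libraries where they do the work, as an engineer would, in place of code of your own. Each camera call takes 0.05 s, during which the arm holds its last target.

## Working session

There is one attempt and no reset: what is moved stays moved. The work goes in short steps, Python scripts to look and compute and a shell command to move; the robot and the scene stay as the last step left them, time stands still between calls to the robot, and variables do not carry over. Pictures are saved under pics/ and viewed, and the job is handed in when it is done.

```bash
mkdir -p pics; ls
python3 - <<'E'
from bench import arm
import cv2
s=arm.state();print({k:s[k] for k in('time','position','tcp_rot','ft_force','width')})
for n in('scene','top'):
    p,d=arm.snapshot(n);cv2.imwrite(f'pics/{n}0.png',p)
    m=arm.camera_model(n);print(n,m)
    for l in('plunger_top','collar_top','dish_next','dish_dosed','dish_clean','indexer','turntable'):
        print(l,[(round(r['p'],2),r['extent']) for r in arm.look_for(l,n)][:4])
E
```

```text
pics
{'time': 0.0, 'position': array([257.02278438, 596.44501101, 252.30352265]), 'tcp_rot': array([ 2.02033726e-01,  9.79378143e-01, -8.98463768e-04, -1.39869543e-04]), 'ft_force': array([-0.08401011, -0.34246412, -0.52735297]), 'width': 0.9996251418483756}
scene {'mtx': array([[602.33585658,   0.        , 315.83298931],
       [  0.        , 602.33585658, 237.39067043],
       [  0.        ,   0.        ,   1.        ]]), 'eye': array([-302.79916185, -556.91729581,  918.21746165]), 'orientation': array([ 0.77091325, -0.48465705,  0.21701694, -0.35171572])}
plunger_top [(0.69, [300.9, 288.8, 23.2, 20.8])]
collar_top [(0.78, [301.4, 253.1, 109.3, 68.1])]
dish_next [(0.67, [378.6, 268.0, 29.6, 29.2])]
dish_dosed [(0.8, [398.4, 229.7, 23.0, 22.5]), (0.68, [362.2, 256.3, 27.0, 20.6])]
dish_clean [(0.88, [330.6, 258.9, 27.5, 21.2]), (0.6, [182.2, 234.9, 17.9, 32.2])]
indexer [(0.6, [301.1, 219.5, 116.3, 112.7])]
turntable [(0.81, [297.6, 257.2, 112.9, 65.9])]
top {'mtx': array([[610.34793812,   0.        , 306.80539294],
       [  0.        , 610.34793812, 239.24204048],
       [  0.        ,   0.        ,   1.        ]]), 'eye': array([ 343.4842411 , -124.80531078, 1558.0041589 ]), 'orientation': array([ 0.71560727, -0.69477127,  0.0516226 , -0.05034101])}
plunger_top [(0.49, [326.3, 294.9, 18.4, 16.3])]
collar_top [(0.74, [322.2, 230.2, 76.8, 84.1])]
dish_next [(0.55, [374.3, 244.0, 21.3, 23.7])]
dish_dosed [(0.83, [352.9, 233.6, 23.0, 18.7]), (0.64, [310.1, 182.1, 23.4, 20.1]), (0.54, [366.8, 175.7, 17.6, 20.8])]
dish_clean [(0.85, [332.8, 248.3, 23.1, 19.4]), (0.39, [198.4, 279.3, 17.5, 15.7])]
indexer [(0.77, [322.7, 206.6, 85.4, 108.3])]
turntable [(0.61, [323.7, 232.4, 75.7, 83.6])]
```

View pics/scene0.png

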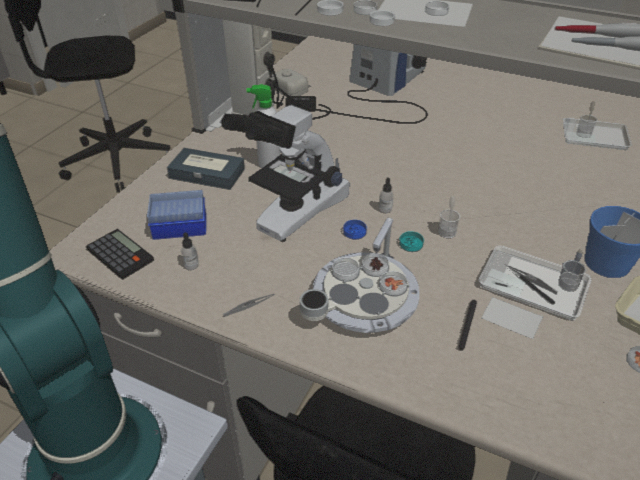

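View pics/top0.png

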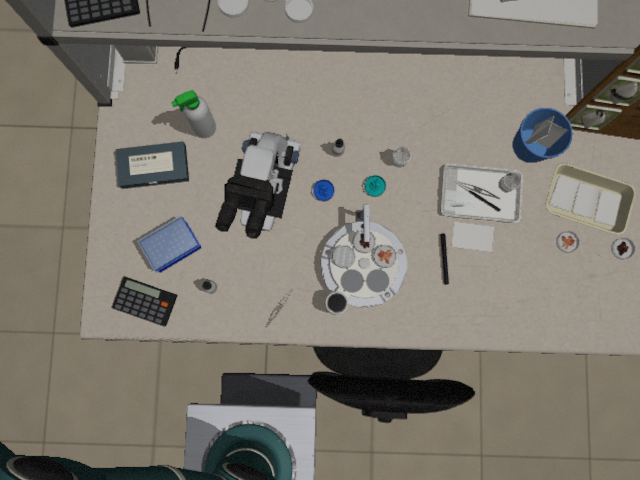

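Run:
```python
import cv2
a=cv2.imread('pics/top0.png')[190:330,270:430]
cv2.imwrite('pics/top0c.png',cv2.resize(a,None,fx=4.5,fy=4.2,interpolation=cv2.INTER_CUBIC))
a=cv2.imread('pics/scene0.png')[190:350,270:450]
cv2.imwrite('pics/scene0c.png',cv2.resize(a,None,fx=4.4,fy=3.7,interpolation=cv2.INTER_CUBIC))
```

```text
(no output)
```

View pics/top0c.png

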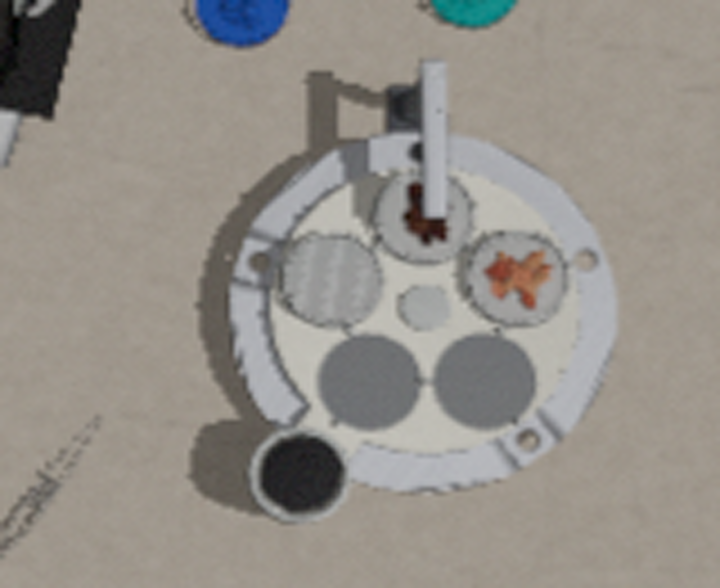

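View pics/scene0c.png

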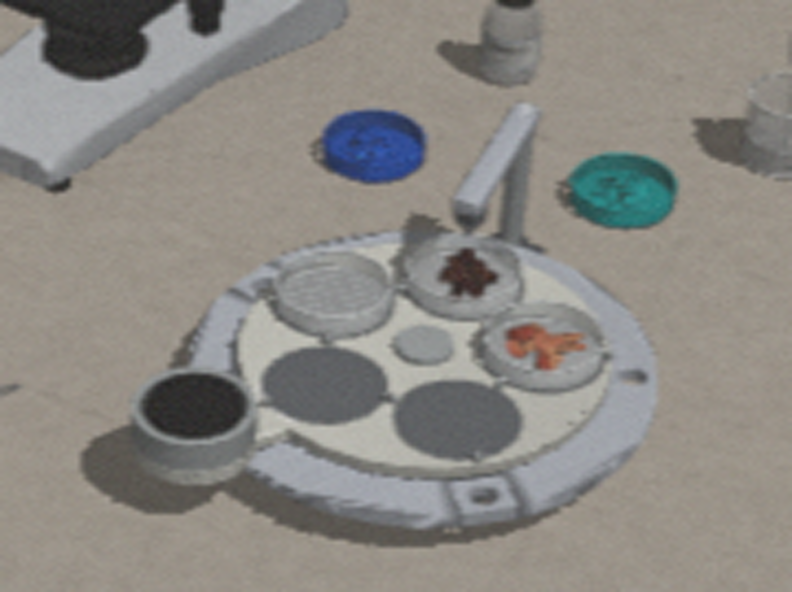

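The black cap in its collar is at top (336,302) and scene (314,299), and it is the only one. The next hole anticlockwise is the framed one at top about (387,294). The brown dish under the nozzle and the red-brown dish at top (385,256) are on the table. The blue and turquoise look-alikes stand off it.

```bash
cat > h.py <<'E'
import numpy as np,cv2
from scipy.spatial.transform import Rotation as R
from scipy.optimize import least_squares
def ray(m,u,v,z):
    K=m['mtx'];d=R.from_quat(m['orientation']).apply(np.array([(u-K[0,2])/K[0,0],(v-K[1,2])/K[1,1],1.]))
    return m['eye']+d*(z-m['eye'][2])/d[2]
def dark(p,x,y,r=18,th=60):
    g=cv2.cvtColor(p,cv2.COLOR_BGR2GRAY);w=g[y-r:y+r,x-r:x+r]
    n,l,s,c=cv2.connectedComponentsWithStats((w<th).astype(np.uint8))
    i=1+np.argmax(s[1:,4]);return c[i]+[x-r,y-r],s[i]
E
python3 - <<'E'
from h import *
from bench import arm
mt=arm.camera_model('top');ms=arm.camera_model('scene')
T=cv2.imread('pics/top0.png');S=cv2.imread('pics/scene0.png')
ct,st=dark(T,336,302);cs,ss=dark(S,314,299)
print(ct,st,cs,ss)
pt=ray(mt,*ct,72)[:2];ps=ray(ms,*cs,72)[:2];print('cap',pt,ps)
H=[(528,438,72),(585,260,144),(260,262,288)]
hp=[ray(mt,270+u/4.5,190+v/4.2,36)[:2] for u,v,_ in H]
hs=[ray(ms,270+u/4.4,190+v/3.7,36)[:2] for u,v in((486,495),(634,376))]
print(hp,hs)
def f(q):
    r=[]
    for (_,_,a),p in zip(H,hp): r+=list(q[:2]+96*np.array([np.cos(q[2]+np.radians(a)),np.sin(q[2]+np.radians(a))])-p)
    for a,p in zip((72,144),hs): r+=list(q[:2]+96*np.array([np.cos(q[2]+np.radians(a)),np.sin(q[2]+np.radians(a))])-p)
    for p in(pt,ps): r+=list(q[:2]+122*np.array([np.cos(q[2]),np.sin(q[2])])-p)
    return r
q=least_squares(f,[480,-230,2.2]);print(q.x,np.round(q.fun,1))
x=q.x
for k in range(7):
    a=x[2]+1.257*k/6;print(k,x[:2]+122*np.array([np.cos(a),np.sin(a)]))
s=arm.state();M=R.from_quat(s['tcp_rot']).as_matrix();print(M.round(3),s['position'])
E
```

```text
[336.34156379 302.29218107] [ 10  10  18  18 243] [313.65410959 299.29109589] [  7  10  22  17 292]
cap [ 407.20968194 -200.42283511] [ 402.08276795 -204.82406249]
[array([ 432.31904235, -328.67885884]), array([ 539.53602412, -359.43058082]), array([ 532.93013315, -177.96069378])] [array([ 429.88570238, -332.84393257]), array([ 538.07839494, -363.21679281])]
[ 506.1957151  -271.0006692     2.54997601] [-1.7 -1.6 -0.3 -1.7 -0.4 -0.7  0.8  2.6  1.1  2.1 -2.3 -2.5  2.8  1.9]
0 [ 404.93081593 -202.9608265 ]
1 [ 392.99466619 -225.50866414]
2 [ 386.00879324 -250.04586512]
3 [ 384.278689   -275.49941874]
4 [ 387.88001085 -300.75624225]
5 [ 396.65527314 -324.71185588]
6 [ 410.22073404 -346.31868173]
[[-0.918  0.396  0.   ]
 [ 0.396  0.918  0.   ]
 [-0.     0.    -1.   ]] [257.20286737 596.9686502  253.33119421]
```

Run:
```python
from h import *
from bench import arm
m=arm.camera_model('top');p,d=arm.snapshot('top');K=m['mtx']
v,u=np.mgrid[0:480,0:640]
X=np.stack([(u-K[0,2])/K[0,0]*d,(v-K[1,2])/K[1,1]*d,d],-1).reshape(-1,3)
W=R.from_quat(m['orientation']).apply(X)+m['eye'];W=W[(d.ravel()>0)]
for a in range(-350,400,50):
    w=W[(W[:,1]>a)&(W[:,1]<a+50)]
    print(a,[int(w[(w[:,0]>b)&(w[:,0]<b+50)][:,2].max(initial=-999)) for b in range(300,750,50)])
def tool(q): return np.array([[-0.918,.396],[.396,.918]])@(np.array(q)-[257,597])
for q in((400,350),(460,200),(440,0),(405,-203)): print(q,tool(q))
```

```text
-350 [8, 9, 55, 62, 66, 64, 43, 17, 22]
-300 [6, 29, 55, 58, 72, 128, 126, 17, 18]
-250 [9, 77, 79, 64, 67, 67, 43, 9, 8]
-200 [12, 77, 79, 54, 67, 49, 10, 22, 18]
-150 [8, 8, 10, 8, 8, 8, 10, 19, 16]
-100 [11, 16, 9, 8, 9, 10, 137, 230, 144]
-50 [10, 13, 10, 8, 338, 332, 303, 286, 284]
0 [10, 8, 16, 9, 336, 336, 306, 290, 284]
50 [11, 11, 8, 8, 335, 335, 301, 282, 134]
100 [9, 9, 97, 60, 72, 8, 9, 9, 9]
150 [8, 8, 11, 9, 79, 79, 74, 9, 43]
200 [26, 24, 22, 78, 79, 78, 72, 9, 45]
250 [19, 28, 27, 79, 79, 76, 9, 40, 46]
300 [9, 25, 28, 18, 9, 11, 11, 44, 49]
350 [9, 20, 18, 8, 8, 8, 10, 39, 47]
(400, 350) [-229.086 -170.118]
(460, 200) [-343.566 -284.058]
(440, 0) [-404.406 -475.578]
(405, -203) [-452.664 -675.792]
```

Run:
```python
import numpy as np
P=np.array([(257,597),(380,350),(408,180),(413,0),(405,-203)],float)
L=np.r_[0,np.cumsum(np.linalg.norm(np.diff(P,axis=0),axis=1))]
t=np.linspace(0,L[-1],19)[1:]
for s in t:
    q=np.array([np.interp(s,L,P[:,i]) for i in(0,1)])
    print(q.round(),(np.array([[-0.918,.396],[.396,.918]])@(q-P[0])).round())
```

```text
[278. 556.] [-35. -30.]
[298. 514.] [-71. -60.]
[319. 473.] [-106.  -89.]
[339. 432.] [-141. -119.]
[360. 390.] [-176. -149.]
[380. 349.] [-211. -179.]
[388. 303.] [-236. -218.]
[395. 258.] [-261. -257.]
[403. 212.] [-286. -296.]
[408. 166.] [-310. -335.]
[410. 120.] [-329. -377.]
[411.  74.] [-348. -419.]
[412.  28.] [-368. -461.]
[412. -18.] [-386. -503.]
[410. -65.] [-403. -547.]
[ 409. -111.] [-419. -590.]
[ 407. -157.] [-436. -633.]
[ 405. -203.] [-453. -676.]
```

```bash
python3 -m jog '[[-35,-30,0,0,0],[-71,-60,0,0,0],[-106,-89,0,0,0],[-141,-119,0,0,0],[-176,-149,0,0,0],[-211,-179,0,0,0],[-236,-218,0,0,0],[-261,-257,0,0,0],[-286,-296,0,0,0]]' 40
```

```text
time: 1.98
position: [403.0, 210.5, 253.6]
tcp_rot: [0.202, 0.979, 0.0, 0.0]
ft_force: [1.2, 0.3, 1.1]
width: -0.001
```

```bash
python3 -m jog '[[-24,-39,0,0,0],[-43,-81,0,0,0],[-62,-123,0,0,0],[-82,-165,0,0,0],[-100,-207,0,0,0],[-117,-251,0,0,0],[-133,-294,20,0,0],[-150,-337,60,0,0],[-167,-380,100,0,0],[-167,-380,130,0,0]]'
python3 - <<'E'
from h import *
from bench import arm
s=arm.state();print(s['position'],s['ft_force'],s['time'])
for n in('scene','top'):
    p,d=arm.snapshot(n);cv2.imwrite(f'pics/{n}1.png',p)
    x,y=(270,190)
    a=p[190:350,260:440];cv2.imwrite(f'pics/{n}1c.png',cv2.resize(a,None,fx=4.4,fy=3.7,interpolation=cv2.INTER_CUBIC))
E
```

```text
time: 3.22
position: [405.1, -206.7, 122.2]
tcp_rot: [0.205, 0.979, -0.001, 0.0]
ft_force: [0.3, 1.3, 0.5]
width: -0.0
[ 405.08274195 -206.7253993   122.21259202] [0.29705902 1.27744852 0.50860469] 3.225
```

View pics/scene1c.png

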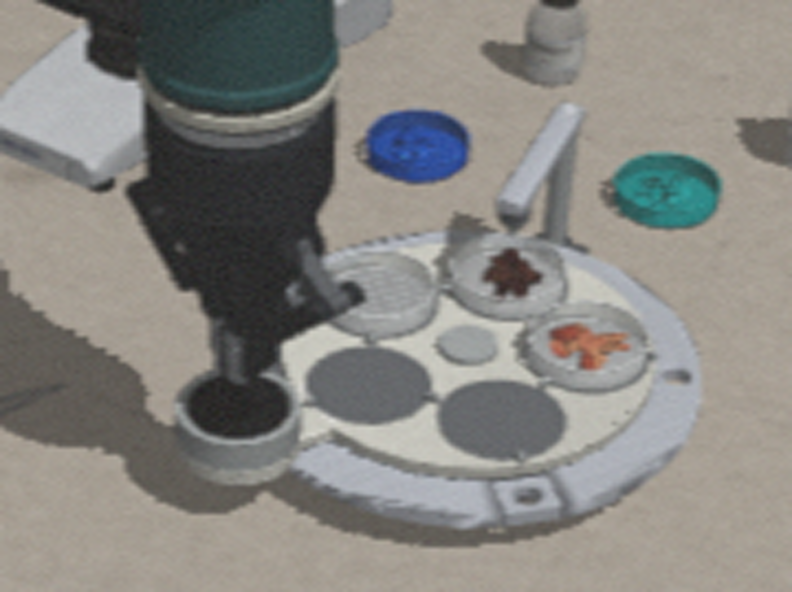

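View pics/top1c.png

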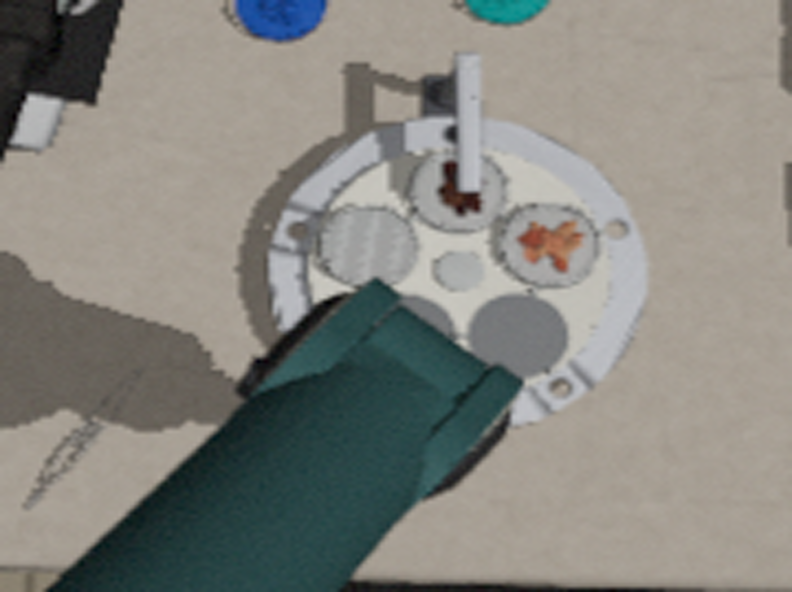

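Run:
```python
from h import *
from bench import arm
m=arm.camera_model('scene');K=m['mtx']
for P in((405.1,-206.7,100.2),(405,-203,72)):
    c=R.from_quat(m['orientation']).inv().apply(np.array(P)-m['eye']);print((K@c)[:2]/c[2], [((K@c)[0]/c[2]-260)*4.4,((K@c)[1]/c[2]-190)*3.7])
s=arm.state();print(s['position'],s['tcp_rot'],R.from_quat(s['tcp_rot']).as_matrix().round(3))
p=cv2.imread('pics/scene1.png')[260:330,285:345]
cv2.imwrite('pics/s1z.png',cv2.convertScaleAbs(cv2.resize(p,None,fx=8,fy=8,interpolation=cv2.INTER_CUBIC),alpha=1.8,beta=20))
```

```text
[315.12321409 288.2731683 ] [np.float64(242.54214199832145), np.float64(363.6107227197509)]
[313.46589852 297.97687012] [np.float64(235.24995350401662), np.float64(399.514419426388)]
[ 403.58520059 -203.16416374  120.96302168] [ 2.02935106e-01  9.79187614e-01 -4.04022485e-05 -2.99289771e-03] [[-0.918  0.397 -0.006]
 [ 0.397  0.918  0.001]
 [ 0.006 -0.001 -1.   ]]
```

View pics/s1z.png

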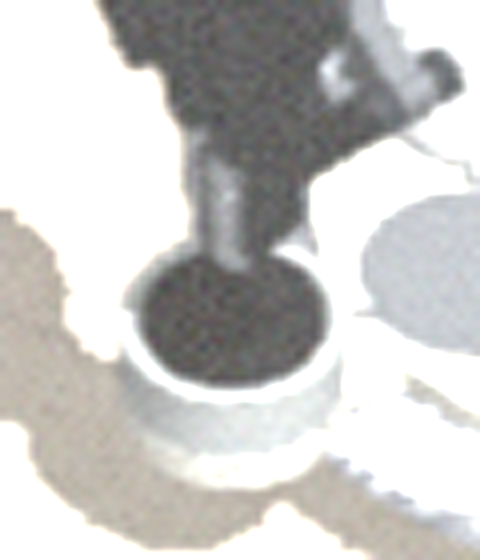

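```bash
python3 -m jog '[[-1,0,10,0,0],[-1,0,20,0,0],[-1,0,26,0,0],[-1,0,30,0,0],[-1,0,33,0,0],[-1,0,33,0,0]]'; python3 -m jog '[[0,0,2,0,0],[0,0,4,0,0],[0,0,4,0,0]]'
```

```text
time: 4.08
position: [406.9, -203.3, 90.4]
tcp_rot: [0.202, 0.979, 0.0, 0.0]
ft_force: [-0.3, 1.5, 2.9]
width: -0.003
time: 4.45
position: [406.8, -203.5, 86.4]
tcp_rot: [0.202, 0.979, 0.0, 0.0]
ft_force: [-1.2, 2.2, 6.0]
width: 0.006
```

```bash
python3 -m jog '[[0,0,1.5,0,0],[0,0,3,0,0],[0,0,3,0,0],[0,0,3,0,0]]'
```

```text
time: 4.95
position: [406.8, -203.5, 83.6]
tcp_rot: [0.202, 0.979, 0.0, 0.0]
ft_force: [-1.2, 1.7, 7.8]
width: 0.002
```

Run:
```python
import numpy as np
A=np.array([506.2,-271.]);p0=np.array([406.8,-203.5])
M=np.array([[-0.918,.396],[.396,.918]])
a0=np.arctan2(*(p0-A)[::-1])
for da in [.03,.06,.12,.2,.28,.36,.44,.52,.6,.68,.76,.84,.92,.96,1.0,1.1,1.2,1.3]:
    r=120.2+min(1,da*2);q=A+r*np.array([np.cos(a0+da),np.sin(a0+da)]);print(da,q.round(1),(M@(q-p0)).round(1))
```

```text
0.03 [ 404.7 -206.5] [ 0.7 -3.5]
0.06 [ 402.8 -209.5] [ 1.3 -7.1]
0.12 [ 399.2 -215.8] [  2.1 -14.3]
0.2 [ 395.  -224.4] [  2.6 -23.9]
0.28 [ 391.4 -233.4] [  2.3 -33.5]
0.36 [ 388.6 -242.7] [  1.2 -43.1]
0.44 [ 386.6 -252.1] [ -0.7 -52.6]
0.52 [ 385.4 -261.7] [ -3.4 -61.9]
0.6 [ 385.  -271.4] [ -6.9 -71. ]
0.68 [ 385.4 -281.1] [-11.1 -79.7]
0.76 [ 386.6 -290.7] [-16.  -88.1]
0.84 [ 388.6 -300.2] [-21.6 -96. ]
0.92 [ 391.3 -309.5] [ -27.7 -103.5]
0.96 [ 392.9 -314.1] [ -31. -107.]
1.0 [ 394.7 -318.6] [ -34.5 -110.4]
1.1 [ 400.  -329.5] [ -43.7 -118.3]
1.2 [ 406.4 -339.8] [ -53.6 -125.3]
1.3 [ 413.8 -349.4] [ -64.2 -131.2]
```

```bash
python3 -m jog '[[0.7,-3.5,0,0,0],[1.3,-7,0,0,0],[2,-14,0,0,0],[2.4,-19,0,0,0],[2.4,-24,0,0,0],[2.4,-24,0,0,0]]'
```

```text
time: 5.7
position: [395.6, -225.8, 83.9]
tcp_rot: [0.202, 0.979, -0.001, 0.001]
ft_force: [-1.1, -0.9, 7.8]
width: -0.0
```

```bash
cat > look.py <<'E'
import sys
from h import *
from bench import arm
k=sys.argv[1];s=arm.state();print(s['time'],s['position'],s['ft_force'])
p,d=arm.snapshot('scene');a=p[200:350,270:440]
cv2.imwrite(f'pics/l{k}.png',cv2.resize(a,None,fx=4.7,fy=4,interpolation=cv2.INTER_CUBIC))
E
python3 look.py 2
```

```text
5.7 [ 395.61647326 -225.78197365   83.88866202] [-1.13571681 -0.86087816  7.76127517]
```

View pics/l2.png

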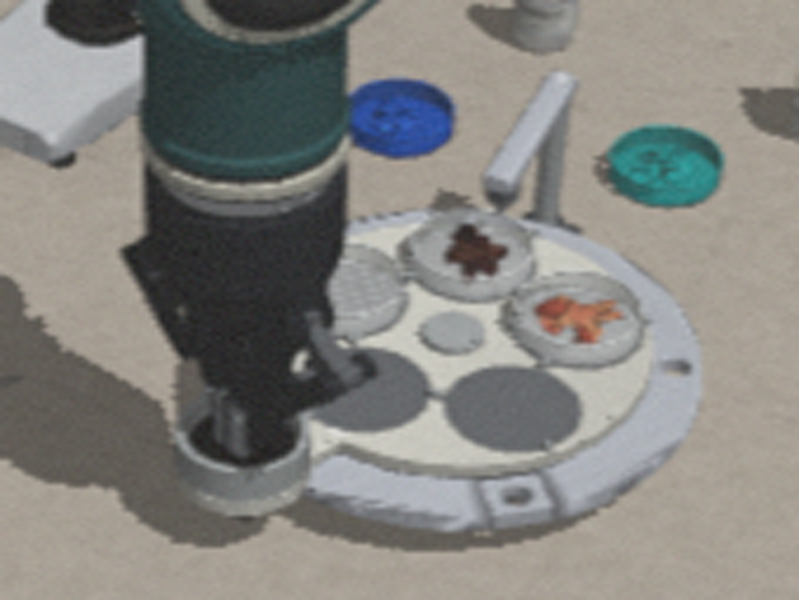

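The tips are inside the collar at crop (235,445) with the plunger in, and the table has started to turn. Continuing along the arc.

```bash
python3 -m jog '[[0,-9.5,0,0,0],[-1.4,-19,0,0,0],[-3.3,-28.5,0,0,0],[-6,-38,0,0,0],[-9.5,-47,0,0,0],[-13.5,-56,0,0,0],[-18.5,-64,0,0,0],[-24,-72,0,0,0],[-30,-79.5,0,0,0],[-30,-79.5,0,0,0]]'; python3 look.py 3
```

```text
time: 7.0
position: [392.2, -311.4, 84.1]
tcp_rot: [0.202, 0.979, -0.001, 0.002]
ft_force: [1.2, -0.3, 7.1]
width: 0.003
7.0 [ 392.21771589 -311.44649374   84.11343177] [ 1.24240318 -0.32946922  7.07710725]
```

View pics/l3.png

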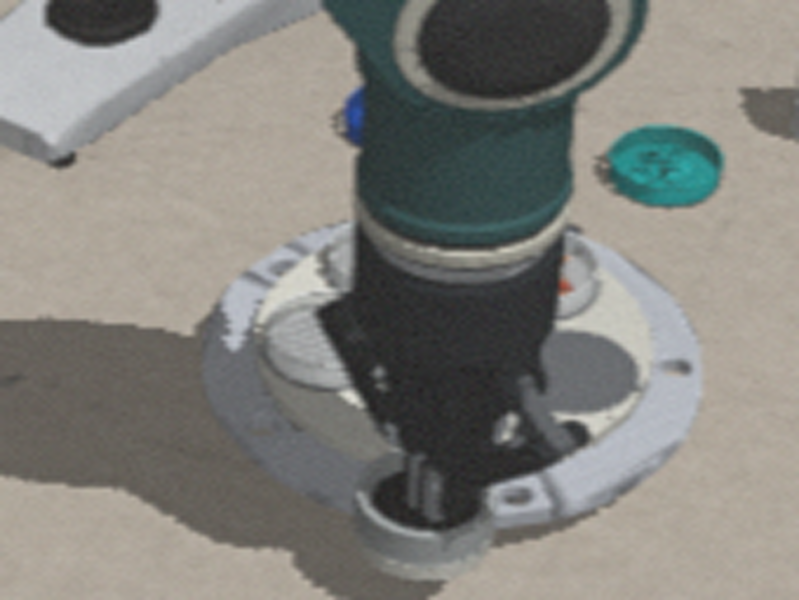

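```bash
cat > ov.py <<'E'
import sys
from h import *
from bench import arm
k=sys.argv[1]; t=float(sys.argv[2]); snap=len(sys.argv)>3
m=arm.camera_model('scene');K=m['mtx']
def pr(P):
    c=R.from_quat(m['orientation']).inv().apply(np.array(P,float)-m['eye']);q=c@K.T;return q[:,:2]/q[:,2:]
p,d=arm.snapshot('scene');a=p[220:345,280:430];a=cv2.resize(a,None,fx=5,fy=4.8,interpolation=cv2.INTER_CUBIC)
# scene-camera bias: cap seen at (313.65,299.3) at t=0
A=np.array([506.2,-271.]);b=np.array([313.65,299.29])-pr([[A[0]+122*np.cos(2.55),A[1]+122*np.sin(2.55),72]])[0]
print('bias',b)
w=np.linspace(0,2*np.pi,100)
for tt,col in((t,(0,0,255)),(t+.05,(0,255,0)),(t-.05,(255,0,0))):
    C=A+122*np.array([np.cos(2.55+tt),np.sin(2.55+tt)])
    P=np.c_[C[0]+28*np.cos(w),C[1]+28*np.sin(w),np.full(100,70.)]
    q=(pr(P)+b-[280,220]+.5)*[5,4.8]
    cv2.polylines(a,[q.astype(int)],True,col,1)
cv2.imwrite(f'pics/o{k}.png',a)
E
python3 ov.py 3 0.87
```

```text
bias [0.2169195  1.29627812]
```

View pics/o3.png

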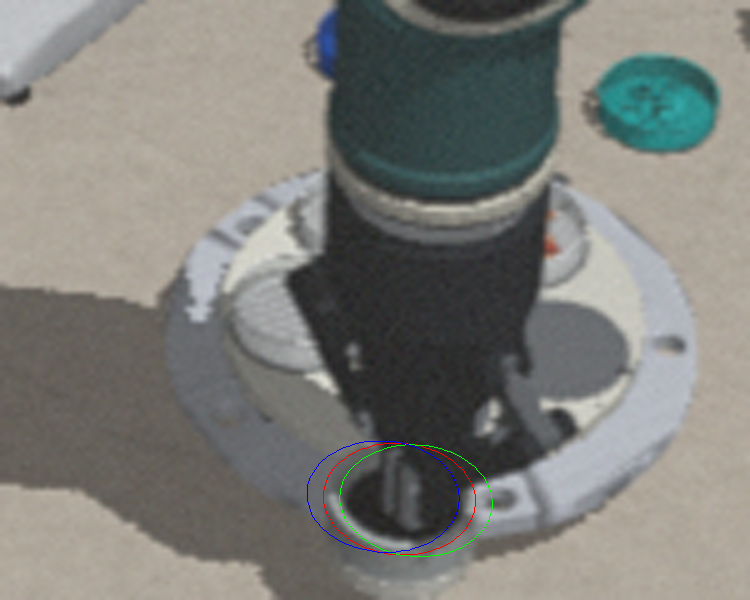

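The red circle (table at 0.87 rad) matches the collar rim, so the tips lead the table by about 0.06 rad. Next I push on to about 1.14, then ease the press and creep.

```bash
python3 -m jog '[[-5,-4.8,0,0,0],[-10,-9,0,0,0],[-15,-13,0,0,0],[-19.5,-17,0,0,0],[-24,-20.5,0,0,0],[-24,-20.5,0,0,0],[-24,-20.5,-2,0,0],[-24,-20.5,-4,0,0],[-24,-20.5,-4,0,0]]'; python3 ov.py 4 1.14
```

```text
time: 8.22
position: [404.7, -337.8, 87.1]
tcp_rot: [0.202, 0.979, 0.0, -0.0]
ft_force: [-0.1, -0.4, -0.4]
width: -0.001
bias [0.2169195  1.29627812]
```

View pics/o4.png

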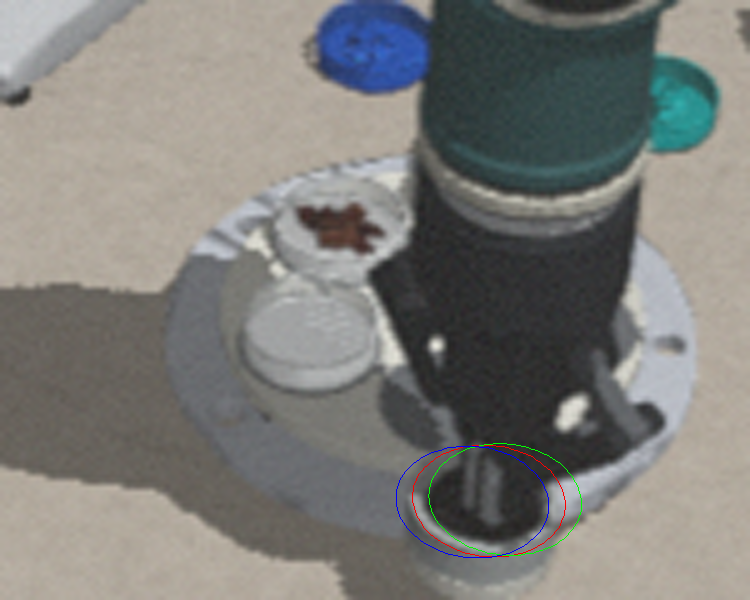

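```bash
python3 -m jog '[[-0.8,-0.6,0,0,0],[-1.6,-1.1,0,0,0],[-2.5,-1.6,0,0,0],[-3.3,-2.2,0,0,0],[-4.2,-2.7,0,0,0],[-5.1,-3.2,0,0,0],[-6,-3.7,0,0,0],[-6.8,-4.2,0,0,0],[-7.7,-4.7,0,0,0],[-8.6,-5.1,0,0,0]]'
```

```text
time: 9.52
position: [410.3, -345.0, 87.0]
tcp_rot: [0.202, 0.979, 0.001, -0.001]
ft_force: [-2.2, 2.8, 0.6]
width: 0.001
```

```bash
python3 -m jog '[[-0.9,-0.4,0,0,0],[-1.8,-0.9,0,0,0],[-2.7,-1.3,0,0,0],[-3.6,-1.8,0,0,0]]'
```

```text
time: 10.02
position: [413.6, -348.7, 87.1]
tcp_rot: [0.202, 0.979, 0.0, -0.0]
ft_force: [-0.9, 4.0, 0.3]
width: 0.0
```

```bash
python3 -m jog '[[-0.9,-0.4,0,0,0],[-1.8,-0.9,0,0,0]]'; python3 ov.py 5 1.24
```

```text
time: 10.28
position: [415.2, -350.5, 87.3]
tcp_rot: [0.202, 0.979, -0.0, 0.0]
ft_force: [0.2, 4.1, -1.1]
width: -0.003
bias [0.2169195  1.29627812]
```

View pics/o5.png

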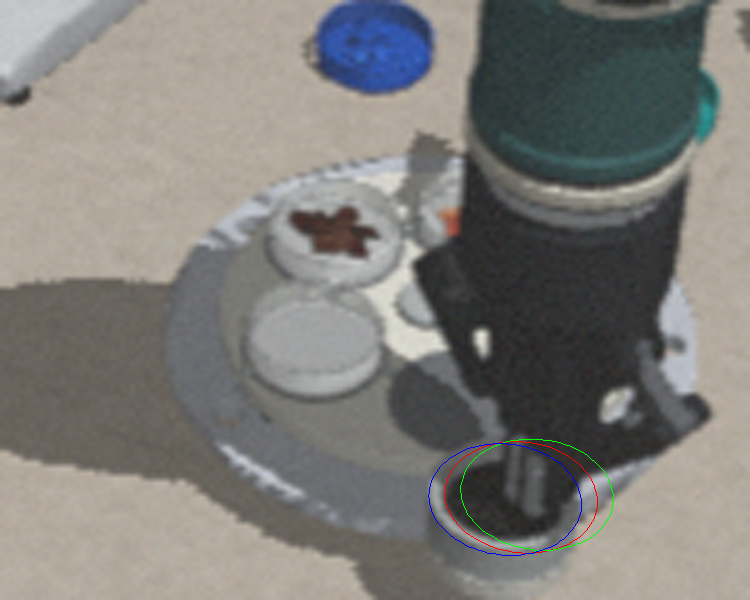

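```bash
python3 -m jog '[[-0.9,-0.3,0,0,0],[-1.8,-0.7,0,0,0]]';python3 -m jog '[[-0.9,-0.3,0,0,0],[-1.8,-0.7,0,0,0]]'; python3 ov.py 6 1.24
```

```text
time: 10.58
position: [416.9, -352.7, 87.7]
tcp_rot: [0.202, 0.979, -0.001, 0.001]
ft_force: [2.3, 1.4, 5.1]
width: -0.001
time: 10.82
position: [418.0, -354.0, 88.0]
tcp_rot: [0.202, 0.979, -0.0, 0.001]
ft_force: [0.6, 1.2, 5.5]
width: 0.004
bias [0.2169195  1.29627812]
```

View pics/o6.png

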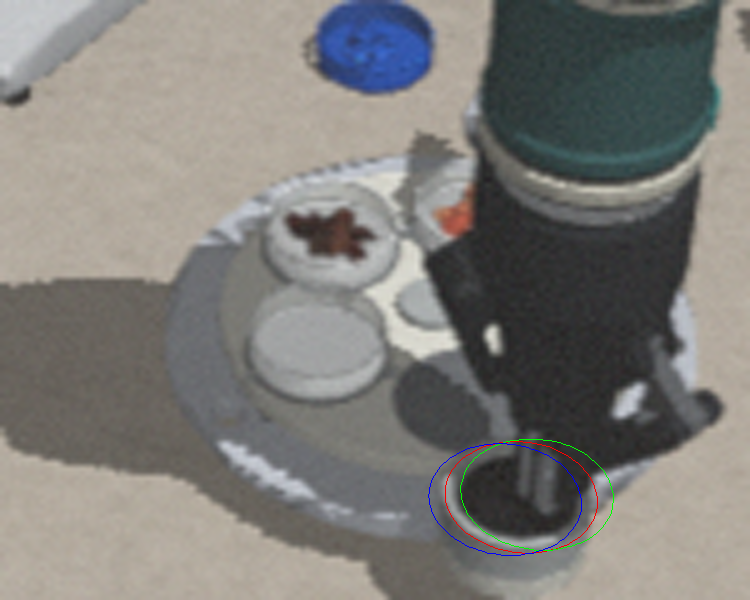

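The vertical force jumped to 5.5 N and the side force dropped, so the pin has sprung into the hole. Now lifting off.

```bash
python3 -m jog '[[2,1,0,0,0],[2,1,-3,0,0],[2,1,-6,0,0],[2,1,-10,0,0],[2,1,-20,0,0],[2,1,-40,0,0],[2,1,-80,0,0],[2,1,-120,0,0],[2,1,-150,0,0]]'; python3 ov.py 7 1.257
```

```text
time: 12.0
position: [415.9, -351.6, 239.3]
tcp_rot: [0.202, 0.979, -0.0, 0.0]
ft_force: [1.0, -0.7, -0.7]
width: -0.002
bias [0.2169195  1.29627812]
```

View pics/o7.png

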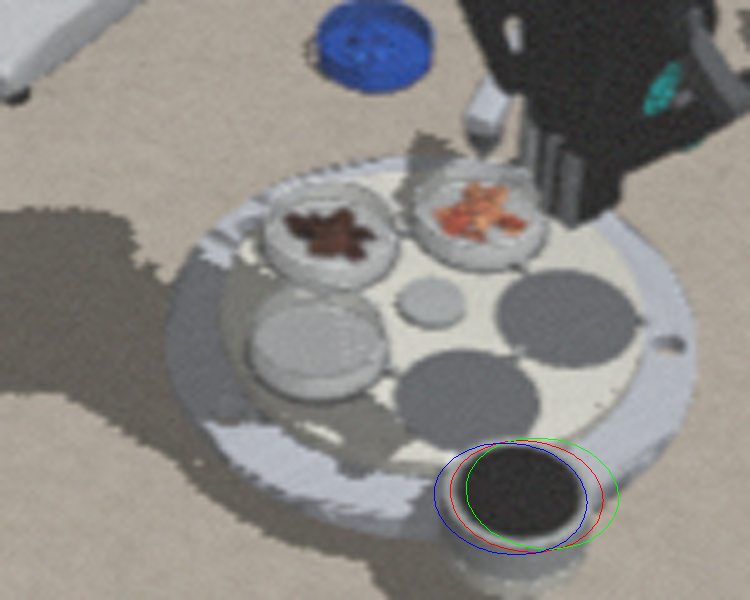

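```bash
python3 -m jog '[[20,46,0,0,0],[40,92,0,0,0],[60,138,0,0,0],[80,184,0,0,0],[100,230,0,0,0],[120,276,0,0,0],[131,303,0,0,0],[131,303,0,0,0]]'
python3 - <<'E'
from h import *
from bench import arm
A=np.array([506.2,-271.])
for n,x,y in(('top',388,303),('scene',385,323)):
    p,d=arm.snapshot(n);cv2.imwrite(f'pics/{n}9.png',p);m=arm.camera_model(n)
    c,s=dark(p,x,y,16);q=ray(m,*c,72)[:2]
    o=cv2.imread(f'pics/{n}0.png');c0,s0=dark(o,*((336,302) if n=='top' else (314,299)));q0=ray(m,*c0,72)[:2]
    print(n,c,s,'chord angle',2*np.arcsin(np.linalg.norm(q-q0)/244),'about axis',np.diff([np.arctan2(*(w-A)[::-1])%(2*np.pi) for w in(q0,q)]), np.linalg.norm(q-A),np.linalg.norm(q0-A))
    cu=p[190:340,270:430];cv2.imwrite(f'pics/{n}9c.png',cv2.resize(cu,None,fx=4.5,fy=4,interpolation=cv2.INTER_CUBIC))
E
```

```text
time: 13.05
position: [415.3, -19.6, 237.4]
tcp_rot: [0.2, 0.98, 0.0, -0.0]
ft_force: [0.2, 0.0, 0.1]
width: 0.003
top [394.692 302.616] [ 14   7  18  18 250] chord angle 1.237541244167832 about axis [1.25753319] 119.034749739949 121.5739251358688
scene [383.21100917 322.1559633 ] [  3   7  23  18 327] chord angle 1.225806375140547 about axis [1.20227402] 124.79259306356973 123.36795660249155
```

View pics/top9c.png

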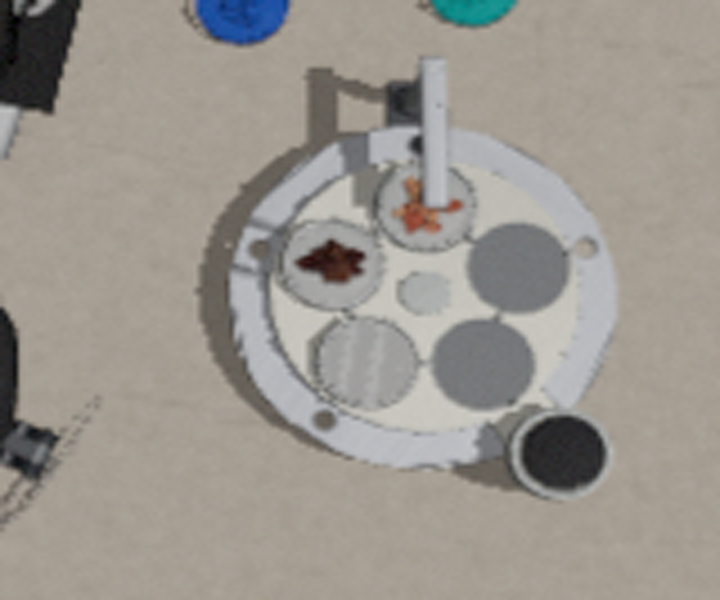

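View pics/scene9c.png

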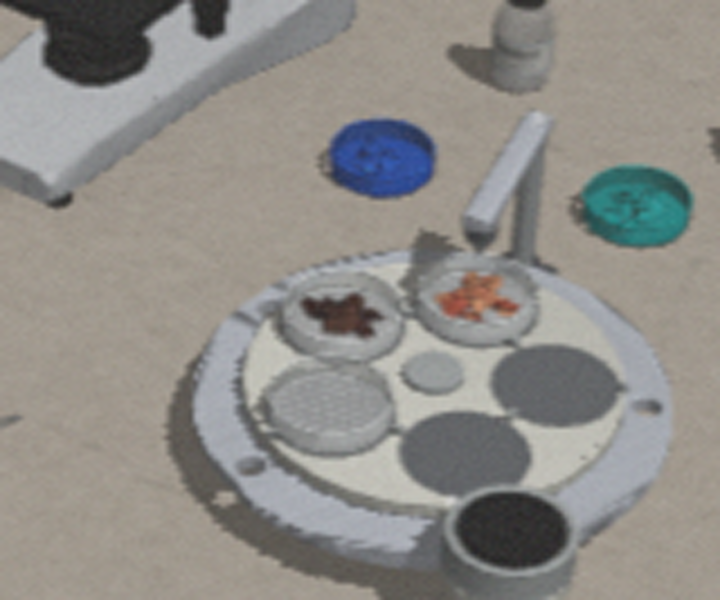

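View pics/scene9.png

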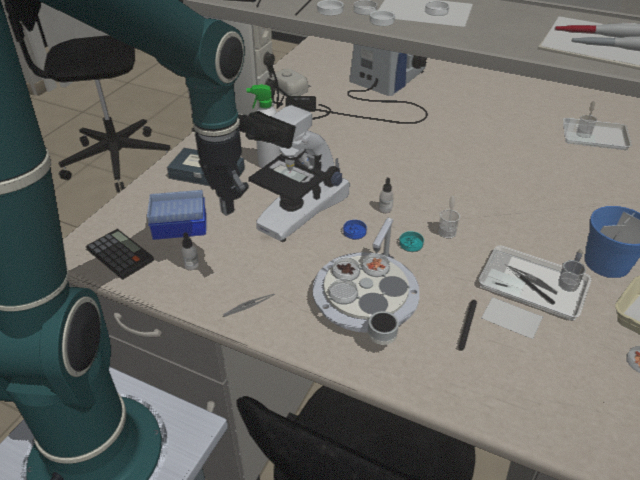

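Checking the plunger height with depth: the cap should stand about 2 mm above the rim.

Run:
```python
from h import *
from bench import arm
for n,c in(('top',(394.7,302.6)),('scene',(383.2,322.2))):
    m=arm.camera_model(n);p,d=arm.snapshot(n);K=m['mtx']
    v,u=np.mgrid[0:480,0:640]
    X=np.stack([(u-K[0,2])/K[0,0]*d,(v-K[1,2])/K[1,1]*d,d],-1)
    z=R.from_quat(m['orientation']).apply(X.reshape(-1,3)).reshape(X.shape)[...,2]+m['eye'][2]
    q=ray(m,*c,72)
    W=R.from_quat(m['orientation']).apply(X.reshape(-1,3)).reshape(X.shape)+m['eye']
    r=np.hypot(u-c[0],v-c[1]);
    print(n,'cap z',np.median(z[r<6]),(r<6).sum(),np.std(z[r<6]))
    rr=np.hypot(W[...,0]-np.median(W[r<6][:,0]),W[...,1]-np.median(W[r<6][:,1]))
    for a,b in((0,10),(10,20),(24.5,27.5)):
        k=(rr>a)&(rr<b)&(z>50)&(d>0);print(a,b,np.median(z[k]).round(1),k.sum(),np.percentile(z[k],[10,90]).round(1))
    k=(np.hypot(W[...,0]-506,W[...,1]+271)<80)&(d>0);print('table face z',np.percentile(z[k],[10,20,50]).round(1))
```

```text
top cap z 71.15410052094876 115 138.0927804904628
0 10 71.0 51 [67.2 74.9]
10 20 70.8 162 [67.5 74.5]
24.5 27.5 68.4 68 [65.  72.9]
table face z [43.8 45.3 48.6]
scene cap z 69.99871884740037 113 1.4677650694781257
0 10 70.1 71 [68.3 71.9]
10 20 69.9 233 [67.4 72.2]
24.5 27.5 63.8 232 [52.7 69.3]
table face z [-394.3 -391.6   45.8]
```

Run:
```python
from bench import arm
print(arm.state()['ft_force'],arm.state()['time']);print(arm.job_done())
```

```text
[ 0.1527924  -0.8529013  -0.02822779] 13.25
the job is handed in; nothing more can be done
None
```

The table is locked in the next hole with the plunger out, and I handed the job in at 13.25 s; no verdict came back.

With shut fingertips I pressed the plunger about 10 mm in (about 8 N). Holding it there, I pushed on the collar's inner wall and turned the table anticlockwise. From about 1.12 rad I eased the press and crept on until the pin sprang into the hole. Then I lifted off and moved clear.

**Last checks:**
- **Plunger:** the cap measured 2 to 3 mm above the collar rim in the top camera, so it is fully out. The scene camera put it at 70 mm, 2 mm below its nominal height, and its rim reading was too mixed to compare.
- **Table angle:** the readings disagree somewhat. By chord it is 1.238 rad (top camera) and 1.226 rad (scene camera). About the fitted axis it is 1.258 and 1.202 rad, and that last one is just under the 1.2116 limit. I put this down to camera calibration error and a fitted axis only good to a few millimetres. A pin in the hole would hold the table between about 1.237 and 1.277 rad.
- **Dishes and the rest:** all three dishes look upright in their nests, with the red-brown one under the nozzle. The other things look unmoved, judged by eye from the pictures, not measured.
- **Robot:** it stands clear, with no contact force beyond noise.

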